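# Centre the dip cup on the portion scale and tare it

### The arm

A 6-joint arm with a two-finger parallel gripper is mounted at the origin on a cart in front of the work surface, level with it; the furniture and walls round the work are solid. World frame = base frame: x ahead of the robot, y to its left, z up, the work surface at z = 0. Lengths are in m, angles in rad, forces in N, time in s.
With the tool pointing down it reaches from about 0.35 to 0.975 m from the base axis. Payload 7.1 kg.
Tool frame: the origin (TCP) lies midway between the tips of the shut fingers; the grasp point (between the pads) lies 19 mm behind it; z points along the fingers, x is the direction in which the jaws open and shut, and the axes are right-handed (so a half turn about z gives the same grasp; the last joint's range is limited). The gripper opens to 88 mm and grips with 3 to 60 N. Pads are 20 mm wide; open, the fingers measure 115 mm over their backs; the gripper's body (75 mm by 178 mm) begins 61 mm behind the grasp point.
Start: joints at [1.19, 0.423, 1.63, -0, 1.089, -0.019], TCP at [0.221, 0.585, 0.223] pointing down, gripper open.
Joint ranges: [-3, 3], [-0.9, 2.11], [0.09, 2.58], [-1.31, 4.45], [0.11, 2.69], [-2.54, 2.54]. Speed limits (rad/s): [2.39, 2.39, 3.01, 3.14, 3.14, 3.14].

### API

Orientations are given as a unit quaternion [w, x, y, z].
In Python, from station import move_pose, movel, movej, command_gripper, wait, inverse_kinematics, read_camera, camera_info, MotionError, job_done, get_time, get_joint_pos, get_qvel, get_effort, get_tcp_pos, get_ee_rot, get_ft_force, get_ft_torque, get_grip_width gives the robot as it stands. Calls block until the motion is done:
- move_pose(position, orientation): joint-space move of the TCP to a pose.
- movel(position, frame=None, v=0.15, until_force=None): straight line of the TCP; frame=None keeps the orientation; v is the mean speed in m/s. With until_force (N) it stops when the force on the tool has changed by that much, and returns True; else False.
- movej(angles): joint-space move.
- command_gripper(opening): opening from 0.0 (shut) to 1.0 (fully open); the grip force is fixed at half the most; returns when the fingers have stopped.
- wait(seconds).
- inverse_kinematics(position, orientation): joint angles nearest the present ones, or None.
- read_camera(name): name is "side" or "top" or "wrist"; returns the picture (400x640x3 uint8, red, green, blue); there is no depth.
- camera_info(name): a dict with "intrinsics" (3x3 intrinsics, pixels), "T" (4x4, takes a point from camera to world coordinates); the wrist camera has in their place "tool_from_camera" (4x4, takes a point from camera to tool coordinates, whose origin is the TCP and whose axes are the tool frame's). Camera axes: x right, y up, looking along -z (the intrinsics and any distortion apply to the point x, -y, -z); pixel columns grow to the right and rows downward; lengths in m; the calibration is good to about 2 mm. A picture is of the moment at which its call begins: read the wrist's pose just before it. camera_info takes no time and is no camera call.
A pose or a line that the arm cannot do raises MotionError and nothing moves.
- job_done(): hands the job in, once; it reports no verdict.
Readings, each from a call of its own:
- get_time(): time.
- get_joint_pos(): joint angles.
- get_qvel(): joint speeds.
- get_effort(): joint torques, N m.
- get_tcp_pos(): TCP position.
- get_ee_rot(): TCP orientation.
- get_ft_force(): force on the tool from outside, world axes, zero at the start.
- get_ft_torque(): the same for the moment, N m.
- get_grip_width(): opening from 0.0 (shut) to 1.0 (fully open).
Only numpy, scipy, OpenCV 4.12 (cv2) and the standard library are available. Lean on these libraries where they do the work, as an engineer would, in place of code of your own. Each camera call takes 0.05 s, during which the arm holds its last target.

### The job

The white dip cup was set down carelessly and hangs over the edge of the portion scale's small, wobbly round plate. With the fingertips only, nudge it with light, gentle taps until it stands centred on the plate - never grip, lift, tip or knock it off - then take the hand off the cup and press the scale's orange tare button fully down and let it come up again, leaving the cup centred and the spare cup and the red scoop undisturbed.

Things in the scene. Friction and masses are not known exactly. Their poses are not given: they have to be found in the camera images.
- cup: the dip cup to be centred: small empty white tapered cup, 47 mm tall, 76 mm across the rim (its widest part, at the top), 52 mm across the foot, 0.06 to 0.11 kg. It stands loose, leaning slightly with the plate, on the scale's round plate, off-centre by 17 to 33 mm. Origin at the centre of its underside, z up its axis. An upright finger beside it meets it at the rim, 47 mm above the plate.
- scale: grey portion scale, immovable. Origin on the table under the centre of its dark round steel plate; z up. Housing 27 mm high, 130 mm along its x, from y = +65 to -160 mm, with a display and the orange tare button at the -y end. The plate is on a sprung pivot: it wobbles, leans up to 0.08 rad to the loaded side, and is level when the load is centred.
- plate_center (a point): centre of the top face of the scale's round plate (84 mm across, top 42 mm above the table when level); the point is fixed to the scale and does not rock with the plate; the cup's origin must come over this point. A solid shelf with a microwave overhangs behind it, from about x = 0.7 m and roughly 0.3 m up: keep the arm on the robot's side of it.
- tare_top (a point): centre of the top of the orange tare button (26 mm across, in a round black collar 42 mm across), 49 mm above the table when up, at x = -20 mm, y = -105 mm from the scale's origin in the scale's axes. It moves straight down, 6 mm, against a spring.
- tare (a joint): travel of the tare button in m: 0 up, 0.006 fully down; the spring needs about 4 N at the bottom and brings it back up.
- spare_cup: bystander: another white dip cup like the first, 76 mm across, 47 mm tall, standing on the table to the left of the scale; origin at the centre of its underside.
- scoop: bystander: red measuring scoop, 147 mm long, 61 mm wide, 30 mm high, lying on the table to the right of the scale; origin at the centre of its underside.
There are look-alikes about, which are no part of the job. What is shaped like the cup but blue or yellow is not meant.

How it is judged:
On the way, in this order (a step that is already met when the one before it is completed fails the run):
1. the cup stands centred on the plate (within 7 mm), upright and still, with nothing of the robot touching it (horizontal distance between cup and plate_center below 0.007 m and angle between cup's own z axis and vertical below 0.06 rad and linear speed of cup below 0.01 m/s and contact force between cup and the arm below 0.02 N and contact force between cup and the fingers below 0.02 N), for 0.3 s.
2. the tare button is pressed down (5 mm or more of its 6 mm) with the cup still centred (value of joint tare above 0.005 m and horizontal distance between cup and plate_center below 0.007 m), for 0.05 s.
At the end, for the whole second after the job is handed in: The cup stands upright and still on the round plate, its axis within 7 mm of the plate's centre, the tare button has been pressed after that and is up again (horizontal distance between cup and plate_center below 0.007 m and angle between cup's own z axis and vertical below 0.06 rad and height (world z) of cup between 0.038 and 0.046 m and linear speed of cup below 0.01 m/s and value of joint tare below 0.0015 m); the robot touches nothing.
It fails at once if the cup is lifted (12 mm or more off the plate) (height (world z) of cup above 0.054 m).
It fails at once if the cup is tipped (more than 0.35 rad) or knocked off the plate (angle between cup's own z axis and vertical above 0.35 rad or height (world z) of cup below 0.032 m).
It fails at once if the cup is gripped or hit hard (more than 8 N from the robot) (contact force between cup and the fingers above 8 N or contact force between cup and the arm above 8 N).
It fails at once if the tare button is pressed while the cup is off-centre (value of joint tare above 0.003 m and horizontal distance between cup and plate_center above 0.007 m).
It fails at once if a bystander (spare cup, scoop) is moved by more than 10 mm (distance of any of spare_cup, scoop from where it was at the start of the episode above 0.01 m).
It also fails if it takes over 48 s, if anything falls off the work surface, if the arm or the gripper's body presses on something with over 40 N, if the wrist force passes 120 N, or if a joint passes its speed limit or range.

## Working session

There is one attempt and no reset: what is moved stays moved. The work goes in short steps, each a Python script; the robot and the scene stay as the last script left them, time stands still between calls to the robot, and variables do not carry over. Pictures are saved under pics/ and viewed, and the job is handed in when it is done.

```bash
ls; mkdir -p pics; python3 - <<'E'
from station import *
import cv2, numpy as np
np.set_printoptions(precision=4,suppress=True)
print(get_time(), get_tcp_pos(), get_ee_rot(), get_grip_width())
for n in ["side","top","wrist"]:
    im=read_camera(n); cv2.imwrite(f"pics/{n}0.png",im[:,:,::-1]); print(n,camera_info(n))
print(get_time())
E
```

```text
pics
0.0 [0.221  0.584  0.2219] [ 0.0004  0.8228  0.5684 -0.0006] 1.0000182901989423
side {'intrinsics': array([[454.7752,   0.    , 313.927 ],
       [  0.    , 454.7752, 204.4147],
       [  0.    ,   0.    ,   1.    ]]), 'T': array([[ 0.8877,  0.3032, -0.3465,  0.0709],
       [-0.4598,  0.546 , -0.7003, -0.955 ],
       [-0.0231,  0.781 ,  0.6241,  0.9097],
       [ 0.    ,  0.    ,  0.    ,  1.    ]])}
top {'intrinsics': array([[414.6725,   0.    , 317.1788],
       [  0.    , 414.6725, 203.4896],
       [  0.    ,   0.    ,   1.    ]]), 'T': array([[ 0.0166,  0.9969, -0.0768,  0.4925],
       [-0.9998,  0.0176,  0.0129,  0.0041],
       [ 0.0142,  0.0766,  0.997 ,  1.0844],
       [ 0.    ,  0.    ,  0.    ,  1.    ]])}
wrist {'intrinsics': array([[312.8926,   0.    , 319.5685],
       [  0.    , 312.8926, 196.1351],
       [  0.    ,   0.    ,   1.    ]]), 'tool_from_camera': array([[ 1.    , -0.0001,  0.0013,  0.0009],
       [ 0.0003, -0.9559, -0.2938, -0.0805],
       [ 0.0013,  0.2938, -0.9559, -0.1614],
       [ 0.    ,  0.    ,  0.    ,  1.    ]])}
0.15
```

View pics/top0.png

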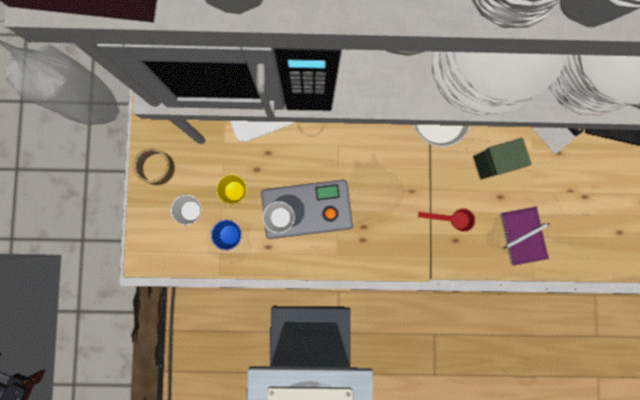

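View pics/side0.png

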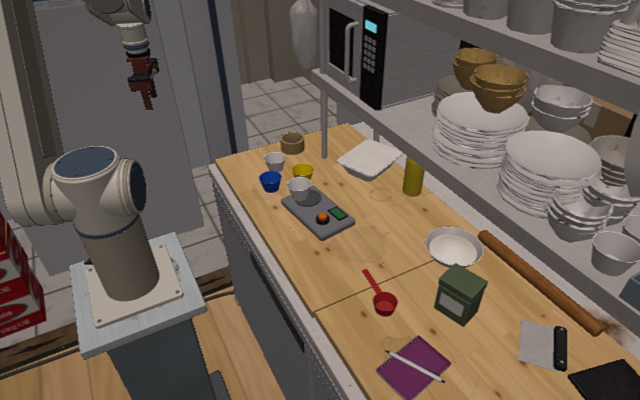

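Top view: there are two white cups. The one at (186,209) stands on the table left of the scale, so it is the spare. The one at (280,217) stands on the scale's plate, so it is the cup. The blue cup (226,235) and yellow cup (231,189) are look-alikes. The tare button is at (330,213) and the scoop at (460,219). I'll confirm with enlarged crops.

```bash
cat > h.py <<'E'
from station import *
import cv2, numpy as np
np.set_printoptions(precision=4,suppress=True)
def ray(n,uv,T=None,K=None):
    c=camera_info(n); K=c["intrinsics"]; T=c["T"] if T is None else T
    d=np.linalg.inv(K)@np.array([uv[0],uv[1],1.]); d=np.array([d[0],-d[1],-d[2]])
    return T[:3,3],T[:3,:3]@d
def onz(n,uv,z,T=None):
    o,d=ray(n,uv,T); return o+d*(z-o[2])/d[2]
def proj(n,P,T=None):
    c=camera_info(n); T=c["T"] if T is None else T
    p=T[:3,:3].T@(np.asarray(P)-T[:3,3]); q=c["intrinsics"]@np.array([p[0],-p[1],-p[2]]); return q[:2]/q[2]
E
python3 - <<'E'
from h import *
im=cv2.imread("pics/top0.png"); c=im[165:260,165:365]; cv2.imwrite("pics/top0c.png",cv2.resize(c,None,fx=4,fy=4,interpolation=cv2.INTER_CUBIC))
im=cv2.imread("pics/side0.png"); c=im[140:250,240:370]; cv2.imwrite("pics/side0c.png",cv2.resize(c,None,fx=5,fy=5,interpolation=cv2.INTER_CUBIC))
E
```

```text
(no output)
```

View pics/top0c.png

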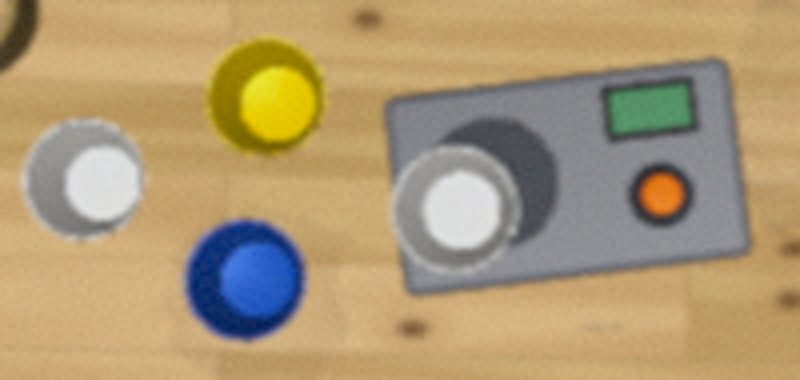

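View pics/side0c.png

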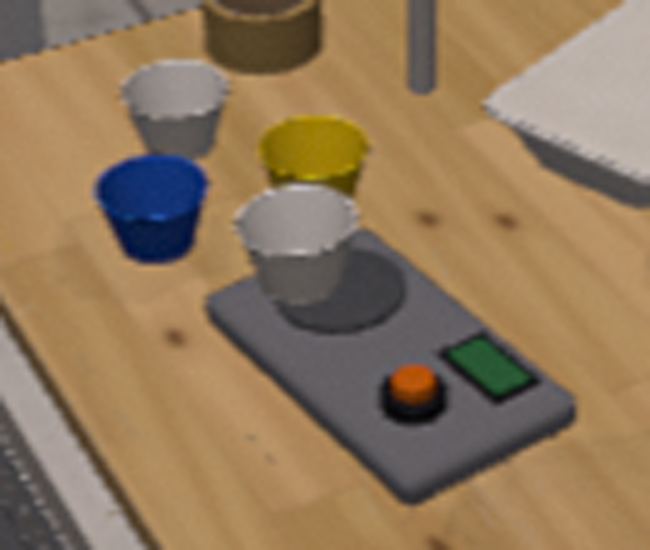

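The crops confirm it. The white cup on the dark plate overhangs towards the robot and to the left (top-crop centre about (460,208), plate dark disc about (492,185)). The other white cup is on the bare table. Next I'll measure the scale frame and the cup.

```bash
cat >> h.py <<'E'
def blob(m,near=None,amin=8):
    n,l,s,c=cv2.connectedComponentsWithStats(m.astype(np.uint8))
    return [(s[i],c[i],(l==i)) for i in range(1,n) if s[i][4]>=amin]
E
python3 - <<'E'
from h import *
im=cv2.imread("pics/top0.png"); hsv=cv2.cvtColor(im,cv2.COLOR_BGR2HSV)
for nm in ["top","side"]:
    im=cv2.imread(f"pics/{nm}0.png"); hsv=cv2.cvtColor(im,cv2.COLOR_BGR2HSV)
    o=(hsv[...,0]>4)&(hsv[...,0]<16)&(hsv[...,1]>210)&(hsv[...,2]>150)
    for s,c,_ in blob(o): print(nm,"orange",s,c,onz(nm,c,0.049))
nm="top"; im=cv2.imread("pics/top0.png"); hsv=cv2.cvtColor(im,cv2.COLOR_BGR2HSV)
# housing: low saturation region around
m=((hsv[...,1]<70)).astype(np.uint8); m[:165]=0;m[260:]=0;m[:,:255]=0;m[:,365:]=0
o=(hsv[...,1]<80)
bl=max(blob(m),key=lambda b:b[0][4]); 
cn=max(cv2.findContours(bl[2].astype(np.uint8),cv2.RETR_EXTERNAL,cv2.CHAIN_APPROX_NONE)[0],key=cv2.contourArea)
P=np.array([onz(nm,p[0],0.027)[:2] for p in cn],np.float32)
r=cv2.minAreaRect(P*1000); print("rect",r, cv2.boxPoints(r))
# cups: yellow, blue, rough heights
for n_,uv,z in [("spare foot",(190.5,211),0.0),("cup foot",(165+463/4,165+210/4),0.043),("cup rim",(165+456/4,165+208/4),0.089),("spare rim",(186,209.5),.047),("scoop",(462,220),.03),("plate?",(165+497/4,165+182/4),.042)]:
    print(n_,onz(nm,uv,z))
E
```

```text
top orange [326 209   9   9  65] [329.9846 212.8923] [ 0.5493 -0.0418  0.049 ]
side orange [319 213   7   5  27] [322.1481 215.2593] [ 0.5464 -0.0464  0.049 ]
rect ((559.924072265625, 19.714523315429688), (127.5703353881836, 226.5568084716797), 7.980084419250488) [[ 481.0303  123.0408]
 [ 512.4829 -101.3222]
 [ 638.8179  -83.6117]
 [ 607.3652  140.7512]]
spare foot [0.5506 0.3201 0.    ]
cup foot [0.5359 0.0814 0.043 ]
cup rim [0.5351 0.0822 0.089 ]
spare rim [0.5516 0.3177 0.047 ]
scoop [ 0.538  -0.3803  0.03  ]
plate? [0.5539 0.0605 0.042 ]
```

```bash
cat >> h.py <<'E'
from scipy.spatial.transform import Rotation as Rn
def rot(d,tilt=0.0):
    """tool y along horizontal d, tool z down, tilted so fingertips lead along d by tilt"""
    d=np.array([d[0],d[1],0.])/np.hypot(d[0],d[1]); dn=np.array([0,0,-1.])
    z=np.cos(tilt)*dn+np.sin(tilt)*d; y=np.cos(tilt)*d-np.sin(tilt)*dn; x=np.cross(y,z)
    return np.column_stack([x,y,z])
def quat(R):
    q=Rn.from_matrix(R).as_quat(); return [q[3],q[0],q[1],q[2]]
def tool():
    p=np.array(get_tcp_pos()); q=np.array(get_ee_rot()); T=np.eye(4); T[:3,:3]=Rn.from_quat([q[1],q[2],q[3],q[0]]).as_matrix(); T[:3,3]=p; return T
def wrist(name):
    T=tool()@camera_info("wrist")["tool_from_camera"]; im=read_camera("wrist")[:,:,::-1].copy(); cv2.imwrite(f"pics/{name}.png",im); np.save(f"pics/{name}.npy",T); return im,T
PL=np.array([0.5538,0.066]); CUP=np.array([.5356,.0818])
E
python3 - <<'E'
from h import *
d=PL-CUP; d/=np.hypot(*d); print(d)
q=quat(rot(d)); p=[*(PL+0.06*d),0.20]
print(inverse_kinematics(p,q))
command_gripper(0.0); print(get_time(),get_grip_width())
move_pose(p,q); print(get_time(),get_tcp_pos())
wait(.3)
wrist("w1"); print(get_time(), get_ft_force())
E
```

```text
[ 0.7551 -0.6556]
[ 0.0246  0.4128  1.7055 -0.      1.0234 -0.8312]
1.4917 0.006073583476314768
3.8917 [0.5991 0.0275 0.2   ]
4.2417 [-0.0474 -0.705   0.4416]
```

View pics/w1.png

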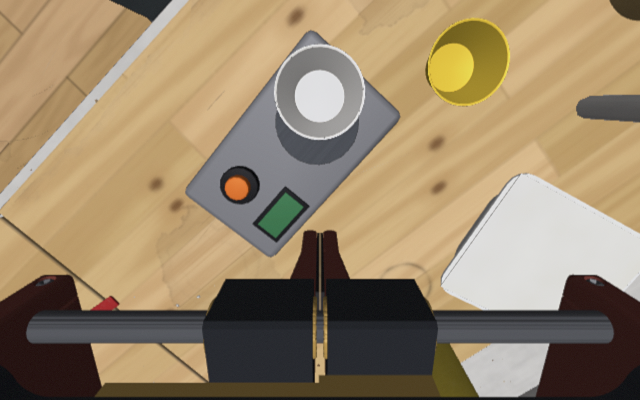

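The wrist picture shows the cup rim around (319,92), its foot at (320,97), the plate crescent down to about (317,165), the button at (236,188) and the closed tips at (320,235). I'll fit these precisely.

```bash
cat >> h.py <<'E'
def circfit(P):
    P=np.asarray(P); A=np.c_[2*P,np.ones(len(P))]; s=np.linalg.lstsq(A,(P**2).sum(1),rcond=None)[0]
    return s[:2],np.sqrt(s[2]+s[:2]@s[:2])
def analyse(name,lean=0.0):
    im=cv2.imread(f"pics/{name}.png"); T=np.load(f"pics/{name}.npy"); hsv=cv2.cvtColor(im,cv2.COLOR_BGR2HSV)
    S,V,H=hsv[...,1].astype(int),hsv[...,2].astype(int),hsv[...,0].astype(int); out={}
    O=[b for b in blob((H>3)&(H<18)&(S>200)&(V>150)) if b[0][4]>100]; O=max(O,key=lambda b:b[0][4]); out["btn"]=onz("wrist",O[1],.049,T)[:2]
    # housing blob: unsaturated region containing the point beside the button
    m=(S<60)|((V<70)); m[230:]=0
    m=cv2.morphologyEx(m.astype(np.uint8),cv2.MORPH_OPEN,np.ones((5,5)))
    bl=[b for b in blob(m,amin=2000)]; cx=O[1]
    bl=min(bl,key=lambda b:np.hypot(*(b[1]-cx)))
    cn=max(cv2.findContours(bl[2].astype(np.uint8),cv2.RETR_EXTERNAL,cv2.CHAIN_APPROX_NONE)[0],key=cv2.contourArea)
    P=np.array([onz("wrist",p[0],.027,T)[:2] for p in cn],np.float32); out["rect"]=cv2.minAreaRect(P*1000)
    # cup bright pixels
    w=(S<40)&(V>195); bw=[b for b in blob(w,amin=100)]
    out["white"]=[(b[0].tolist(),b[1]) for b in bw]
    return im,T,hsv,out
E
python3 - <<'E'
from h import *
im,T,hsv,o=analyse("w1"); print(o); print(cv2.boxPoints(o["rect"]))
c=im[20:240,170:420]; cv2.imwrite("pics/w1c.png",cv2.resize(c,None,fx=2.5,fy=2.5,interpolation=cv2.INTER_CUBIC))
print(hsv[92,270:372:3].tolist()); print(hsv[120:175:3,318].tolist())
E
```

```text
Traceback (most recent call last):
  File "h.py", line 35, in analyse
    O=[b for b in blob((H>3)&(H<18)&(S>200)&(V>150)) if b[0][4]>100]; O=max(O,key=lambda b:b[0][4]); out["btn"]=onz("wrist",O[1],.049,T)[:2]
                                                                        ~~~^^^^^^^^^^^^^^^^^^^^^^^^
ValueError: max() iterable argument is empty
```

```bash
sed -i 's/(S>200)&(V>150)/(S>170)\&(V>190)/' h.py
python3 - <<'E'
from h import *
im=cv2.imread("pics/w1.png"); hsv=cv2.cvtColor(im,cv2.COLOR_BGR2HSV)
c=im[20:240,170:420]; cv2.imwrite("pics/w1c.png",cv2.resize(c,None,fx=2.5,fy=2.5,interpolation=cv2.INTER_CUBIC))
print(hsv[188,236]); print(hsv[92,270:372:3].tolist()); print(hsv[120:175:3,318].tolist())
im,T,hsv,o=analyse("w1"); print(o); print(cv2.boxPoints(o["rect"]))
E
```

```text
[ 12 191 220]
[[116, 12, 148], [120, 10, 154], [8, 6, 169], [15, 4, 125], [20, 6, 125], [20, 6, 126], [15, 8, 125], [10, 6, 124], [0, 2, 126], [120, 2, 224], [120, 2, 225], [120, 2, 224], [135, 2, 225], [120, 2, 226], [120, 2, 225], [120, 2, 225], [120, 2, 225], [120, 3, 226], [120, 2, 225], [120, 2, 225], [120, 2, 225], [110, 3, 225], [120, 2, 225], [120, 2, 225], [110, 3, 225], [15, 3, 147], [15, 3, 150], [20, 5, 151], [10, 5, 153], [15, 7, 154], [20, 5, 155], [0, 2, 227], [113, 15, 137], [120, 13, 138]]
[[120, 2, 228], [20, 5, 153], [10, 5, 154], [15, 3, 152], [10, 5, 155], [10, 5, 154], [10, 3, 225], [110, 27, 85], [111, 29, 88], [111, 29, 88], [111, 30, 86], [110, 27, 85], [111, 29, 89], [111, 29, 88], [110, 26, 89], [125, 13, 120], [116, 15, 136], [115, 11, 134], [116, 13, 136]]
{'btn': array([ 0.5477, -0.0422]), 'rect': ((558.9747924804688, 20.712501525878906), (126.19499206542969, 225.37437438964844), 8.041773796081543), 'white': [([136, 0, 52, 51, 695], array([160.236 ,  22.7482])), ([274, 44, 91, 96, 599], array([321.4073,  90.9583])), ([295, 70, 49, 52, 2007], array([319.0907,  95.8969])), ([72, 91, 28, 35, 306], array([ 84.8791, 106.5948])), ([0, 120, 72, 87, 844], array([ 36.8602, 159.8152])), ([441, 173, 199, 137, 17071], array([540.2651, 249.5669])), ([461, 344, 88, 52, 2998], array([504.2252, 368.6895]))]}
[[480.7334 123.4645]
 [512.2622 -99.6936]
 [637.2162 -82.0395]
 [605.6874 141.1186]]
```

View pics/w1c.png

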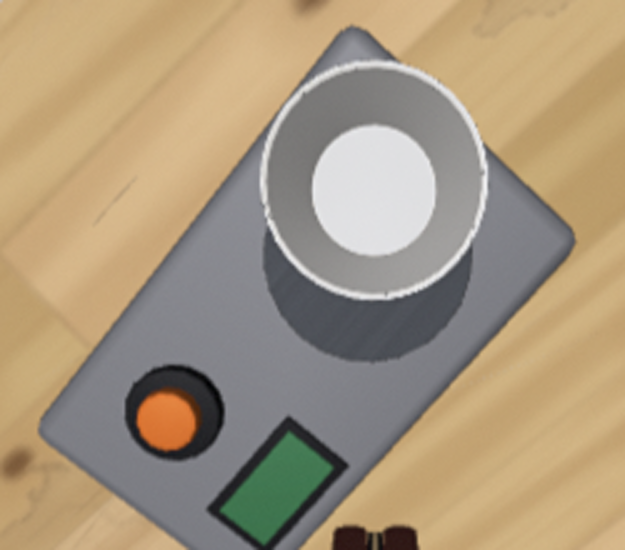

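```bash
cat >> h.py <<'E'
from scipy.optimize import least_squares
YAW=np.deg2rad(8.0); SX=np.array([np.cos(YAW),np.sin(YAW)]); SY=np.array([-SX[1],SX[0]])
def cupfit(name,zoff=0.0):
    im,T,hsv,o=analyse(name); 
    r=o["rect"]; c=np.array(r[0])/1000; print("plate from rect",c+.0475*SY, "rect",np.round(r[1],1),round(r[2],2)); print("plate from btn",o["btn"]+.02*SX+.105*SY,"btn",o["btn"])
    S,V,H=[hsv[...,i].astype(int) for i in(1,2,0)]
    # white blobs on the scale
    pp=proj("wrist",[*(c+.0475*SY),.05],T)
    L=[b for b in blob((S<40)&(V>195),amin=100) if np.hypot(*(b[1]-pp))<90 and b[0][2]<140]
    for s,ce,m in L:
        cn=max(cv2.findContours(m.astype(np.uint8),cv2.RETR_EXTERNAL,cv2.CHAIN_APPROX_NONE)[0],key=len)[:,0]
        for lab,z in (("floor",.044),("rim",.089)):
            P=np.array([onz("wrist",p,z+zoff,T)[:2] for p in cn]); ctr,rad=circfit(P)
            print(s.tolist(),lab,ctr,"diam",rad*2)
    # plate: dark pixels not collar/fingers
    m=(V<105)&(V>70)&(S>15)&(S<60); B=[b for b in blob(cv2.morphologyEx(m.astype(np.uint8),cv2.MORPH_OPEN,np.ones((3,3))),amin=60) if np.hypot(*(b[1]-pp))<80]
    for s,ce,mm in B: print("dark",s.tolist(),ce)
    return im,T,hsv,B
E
python3 - <<'E'
from h import *
im,T,hsv,B=cupfit("w1")
b=max(B,key=lambda b:b[0][4]); cn=cv2.findContours(b[2].astype(np.uint8),cv2.RETR_EXTERNAL,cv2.CHAIN_APPROX_NONE)[0][0][:,0]
P=np.array([onz("wrist",p,.042,T)[:2] for p in cn]); ang=cn
# outer arc: lower rows (below cup rim contour)
rimc=np.array([319.5,92.]); d=np.hypot(*(cn-rimc).T); k=d>52
ctr,rad=circfit(P[k]); print("plate arc",ctr,rad*2,k.sum())
f=least_squares(lambda c:np.hypot(*(P[k]-c).T)-.042,PL); print("plate fixedR",f.x,f.cost)
E
```

```text
plate from rect [0.5524 0.0678] rect [126.2 225.4] 8.04
plate from btn [0.5529 0.0645] btn [ 0.5477 -0.0422]
[274, 44, 91, 96, 599] floor [0.5338 0.0839] diam 0.08540423988324432
[274, 44, 91, 96, 599] rim [0.5345 0.0834] diam 0.07329753166809069
[295, 70, 49, 52, 2007] floor [0.5358 0.0821] diam 0.046833865801443726
[295, 70, 49, 52, 2007] rim [0.5362 0.0819] diam 0.04019480492317502
dark [276, 113, 82, 51, 1863] [314.5577 144.3854]
plate arc [0.5533 0.0638] 0.08174275994666422 113
plate fixedR [0.5523 0.0648] 1.916602546483539e-05
```

Plate centre is about (0.5526, 0.0658): the arc, button and housing estimates agree within 3 mm. The cup foot is at (0.5358, 0.0821), which is 23 mm off and inside the stated range. I'll push with the tool tilted so that the fingertip meets the cup wall low down, which keeps the cup from tipping.

```bash
cat >> h.py <<'E'
PLC=np.array([.5526,.0658]); TILT=0.45; ZC=0.060; RC=0.0306
def corner2tcp(c,d,z=ZC):
    R=rot(d,TILT); p=np.array([c[0],c[1],z])-R@np.array([0,.010,0]); return p.tolist()
E
python3 - <<'E'
from h import *
cup=np.array([.5358,.0821]); d=PLC-cup; D=np.hypot(*d); d/=D; print(d,D)
q=quat(rot(d,TILT)); a=cup-d*.068
hi=corner2tcp(a,d); hi[2]=.16
print(hi,inverse_kinematics(hi,q),inverse_kinematics(corner2tcp(a,d),q),inverse_kinematics(corner2tcp(PLC-d*RC,d),q))
move_pose(hi,q); movel(corner2tcp(a,d),v=.1); print(get_time(),get_tcp_pos()); wait(.2)
f0=np.array(get_ft_force())
wrist("w2"); im=read_camera("side"); cv2.imwrite("pics/s2.png",cv2.resize(im[120:270,220:420,::-1],None,fx=4,fy=4,interpolation=cv2.INTER_CUBIC))
print(f0,get_time())
E
```

```text
[ 0.7177 -0.6963] 0.02340790464778934
[0.48053340810889633, 0.1357217528467259, 0.16] [ 0.5123  0.316   2.0798 -0.6758  0.7297  0.2206] [ 0.5123  0.5308  2.116  -0.9182  0.5526  0.521 ] [ 0.3872  0.546   2.0746 -0.9307  0.5197  0.4085]
6.4167 [0.4808 0.1358 0.056 ]
[ 0.3453 -1.2983  0.406 ] 6.7167
```

View pics/s2.png

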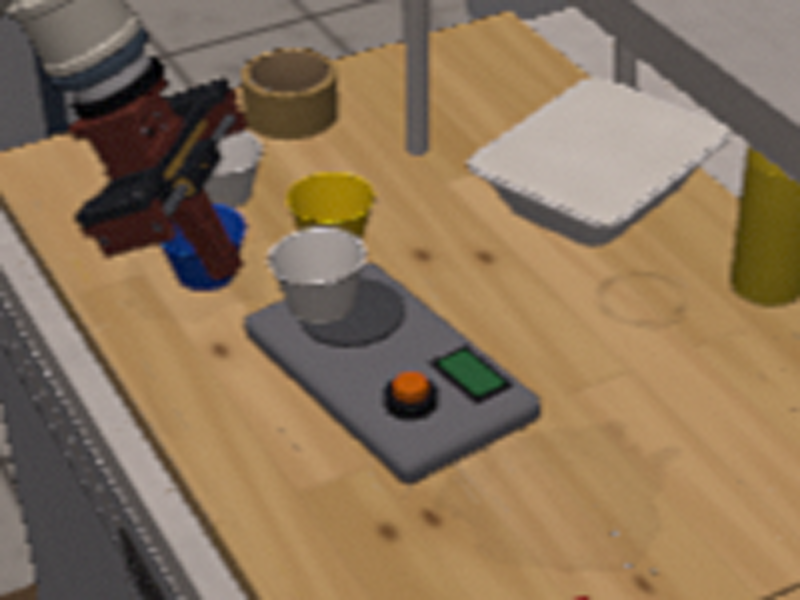

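View pics/w2.png

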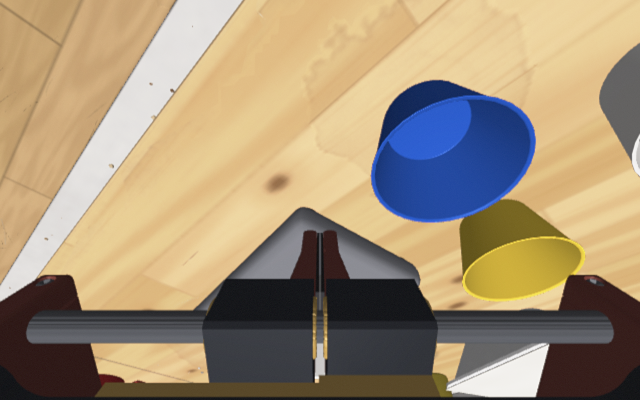

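Side crop: the tip at (225,275) is tilted and clear of the cup at (318,275), and nothing is touched. Now the gentle nudges.

```bash
python3 - <<'E'
from h import *
cup=np.array([.5358,.0821]); d=PLC-cup; d/=np.hypot(*d)
P=lambda s: corner2tcp(PLC-d*(RC+s),d)   # s = remaining distance of the cup to centre
movel(P(.0234+.008),v=.06)
f0=np.array(get_ft_force())
for s in (.018,.010,.004):
    h=movel(P(s),v=.012,until_force=4.); print(s,h,get_time(),np.array(get_ft_force())-f0)
    im=read_camera("side"); cv2.imwrite(f"pics/s3_{int(s*1000)}.png",cv2.resize(im[150:240,260:360,::-1],None,fx=6,fy=6,interpolation=cv2.INTER_CUBIC))
    if h: break
E
python3 - <<'E'
import cv2,numpy as np
cv2.imwrite("pics/s3.png",cv2.resize(np.hstack([cv2.imread(f"pics/s3_{k}.png") for k in(18,10,4)]),(795,240)))
E
```

```text
0.018 False 8.625 [-1.6876 -0.5985  0.7314]
0.01 False 9.4917 [ 0.0257 -0.6619  1.3845]
0.004 False 10.1917 [-1.4575 -0.1642  0.7947]
```

View pics/s3.png

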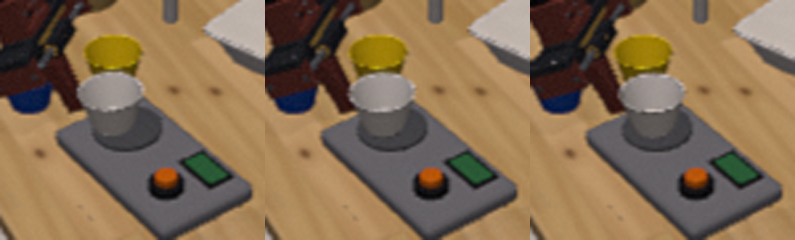

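The three frames show the cup sliding upright towards the plate centre. I'll retreat and measure from above.

```bash
python3 - <<'E'
from h import *
cup=np.array([.5358,.0821]); d=PLC-cup; d/=np.hypot(*d)
a=PLC-d*(RC+.045)
movel(corner2tcp(a,d),v=.08); u=corner2tcp(a,d); u[2]=.18; movel(u,v=.15)
d0=(PL-CUP)/np.hypot(*(PL-CUP))
move_pose([*(PL+0.06*d0),0.20],quat(rot(d0))); wait(.3)
wrist("w4"); im=read_camera("top"); cv2.imwrite("pics/t4.png",im[:,:,::-1]); print(get_time())
im,T,hsv,B=cupfit("w4")
c=im[20:240,170:420]; cv2.imwrite("pics/w4c.png",cv2.resize(c,None,fx=2.5,fy=2.5,interpolation=cv2.INTER_CUBIC))
E
```

```text
13.2
plate from rect [0.5528 0.0649] rect [126.1 219.9] 7.98
plate from btn [0.5529 0.0645] btn [ 0.5478 -0.0423]
[278, 75, 86, 91, 452] floor [0.5527 0.0667] diam 0.08588248923302601
[278, 75, 86, 91, 452] rim [0.5506 0.0688] diam 0.07370518091269866
[295, 94, 48, 50, 1905] floor [0.5512 0.0682] diam 0.047030457270798444
[295, 94, 48, 50, 1905] rim [0.5494 0.07  ] diam 0.04036199221175252
```

View pics/w4c.png

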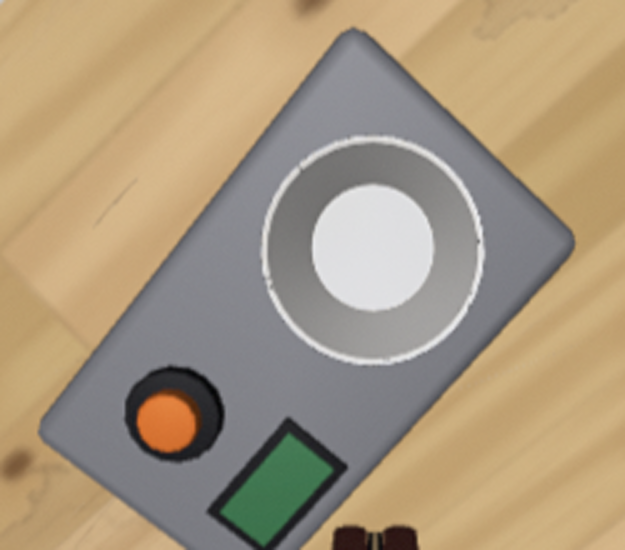

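```bash
python3 - <<'E'
from h import *
def edges(nm,im,T,z,rmax,seed):
    hsv=cv2.cvtColor(im,cv2.COLOR_BGR2HSV); S,V=hsv[...,1].astype(int),hsv[...,2].astype(int)
    m=((S<70)|(V<70)|((hsv[...,0]>40)&(hsv[...,0]<90))); m[rmax:]=0; m=cv2.morphologyEx(m.astype(np.uint8),cv2.MORPH_OPEN,np.ones((3,3)))
    b=min(blob(m,amin=1500),key=lambda b:np.hypot(*(b[1]-seed)))
    cn=max(cv2.findContours(b[2].astype(np.uint8),cv2.RETR_EXTERNAL,cv2.CHAIN_APPROX_NONE)[0],key=len)[:,0]
    P=np.array([onz(nm,p,z,T)[:2] for p in cn]); 
    Q=np.c_[(P-PLC)@SX,(P-PLC)@SY]
    def line(k,ax):
        k=np.where(k)[0]; A=np.polyfit(Q[k,1-ax],Q[k,ax],1); r=Q[k,ax]-np.polyval(A,Q[k,1-ax]); k=k[abs(r)<.0015]; return np.polyfit(Q[k,1-ax],Q[k,ax],1)
    y=Q[:,1]; x=Q[:,0]
    xl=line((abs(x+.065)<.008)&(y>-.13)&(y<.05),0); xr=line((abs(x-.065)<.008)&(y>-.10)&(y<.05),0)
    yt=line((abs(y-.065)<.008)&(abs(x)<.05),1); print(nm,"xl",xl,"xr",xr,"ytop",yt)
    yb=(abs(y+.16)<.01)&(abs(x)<.05)
    if yb.sum()>20: print("ybot",line(yb,1))
im=cv2.imread("pics/w4.png");T=np.load("pics/w4.npy")
for z in(.02,.027): edges("wrist",im,T,z,228,np.array([290,140]))
im=cv2.imread("pics/t4.png"); edges("top",im,None,.02,262,np.array([307,209]))
# scratch: button + collar on top
hsv=cv2.cvtColor(im,cv2.COLOR_BGR2HSV); S,V,H=[hsv[...,i].astype(int) for i in(1,2,0)]
for s,c,_ in blob((H>4)&(H<16)&(S>150)&(V>150)): print(s,c,onz("top",c,.049))
im=cv2.imread("pics/w4.png");hsv=cv2.cvtColor(im,cv2.COLOR_BGR2HSV); S,V,H=[hsv[...,i].astype(int) for i in(1,2,0)]
for s,c,m in blob((V<75)|((H>3)&(H<18)&(S>150)&(V>90)&(V<235)),amin=800):
    if s[4]<3000: 
        hull=cv2.convexHull(np.argwhere(m)[:,::-1].astype(np.int32)); e=cv2.fitEllipse(hull); print("collar?",s,e,[onz("wrist",e[0],z,T)[:2]+.02*SX+.105*SY for z in(.03,.04)])
E
```

```text
wrist xl [ 0.0001 -0.0639] xr [-0.0012  0.0643] ytop [-0.0004  0.0621]
ybot [ 0.101  -0.1586]
wrist xl [ 0.0002 -0.0629] xr [-0.0012  0.0627] ytop [-0.0003  0.0612]
ybot [ 0.0356 -0.1568]Traceback (most recent call last):
  File "<stdin>", line 18, in <module>
  File "<stdin>", line 7, in edges
  File "h.py", line 9, in onz
    o,d=ray(n,uv,T); return o+d*(z-o[2])/d[2]
        ~~~^^^^^^^^
  File "h.py", line 5, in ray
    c=camera_info(n); K=c["intrinsics"]; T=c["T"] if T is None else T
ValueError: time passes only in moves, steps and waits
```

View pics/t4.png

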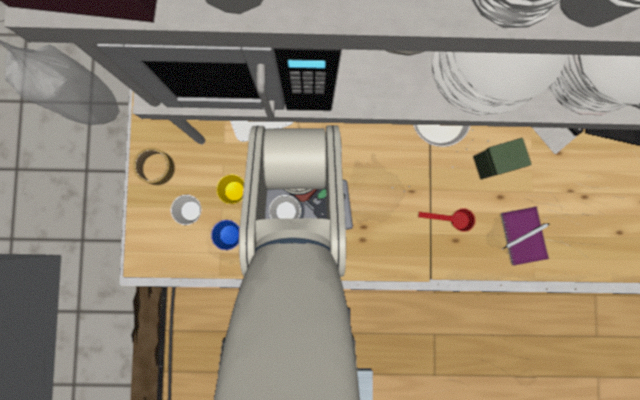

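Wrist crop: the cup now sits well on the plate (rim centre about (373,250), plate hidden beneath). Better edge fits put the plate centre at about (0.5528, 0.0642). The cup foot is at (0.5512, 0.0682), about 4 mm short. I'll give it one small tap along (0.37,-0.93) for margin.

```bash
sed -i 's/^def ray/from functools import lru_cache\nci=lru_cache(None)(camera_info)\ndef ray/; s/c=camera_info(n)/c=ci(n)/' h.py
cat >> h.py <<'E'
PLC=np.array([.5528,.0642]); RC=0.032
E
python3 - <<'E'
from h import *
print(get_time())
cup=np.array([.5512,.0682]); d=PLC-cup; D=np.hypot(*d); d/=D; print(d,D)
q=quat(rot(d,TILT)); P=lambda s: corner2tcp(PLC-d*(RC+s),d)
hi=P(.036); hi[2]=.17
print(inverse_kinematics(hi,q),inverse_kinematics(P(.03),q))
move_pose(hi,q); movel(P(.036),v=.1); movel(P(D+.007),v=.06)
for s in (.003,.0005):
    h=movel(P(s),v=.010,until_force=4.); print(s,h,get_time())
    if h: break
movel(P(.036),v=.08); movel(hi,v=.15)
d0=(PL-CUP)/np.hypot(*(PL-CUP))
move_pose([*(PL+0.06*d0),0.20],quat(rot(d0))); wait(.3)
wrist("w5"); print(get_time(),get_ft_force())
im,T,hsv,B=cupfit("w5")
c=im[20:240,170:420]; cv2.imwrite("pics/w5c.png",cv2.resize(c,None,fx=2.5,fy=2.5,interpolation=cv2.INTER_CUBIC))
E
```

```text
13.2
[ 0.3714 -0.9285] 0.004308131845707583
[ 0.4808  0.417   1.8751 -0.5506  0.974   0.4435] [ 0.4697  0.6088  1.9137 -0.6636  0.7801  0.6063]
0.003 False 17.2
0.0005 False 17.6
20.6167 [-0.4051 -0.1237 -0.8448]
plate from rect [0.5528 0.0648] rect [126.1 219.8] 7.99
plate from btn [0.5528 0.0646] btn [ 0.5476 -0.0422]
[273, 77, 89, 91, 419] floor [0.554  0.0637] diam 0.08585767946280876
[273, 77, 89, 91, 419] rim [0.5518 0.0662] diam 0.07368187077674028
[294, 97, 48, 50, 1896] floor [0.5524 0.0657] diam 0.047050886290352104
[294, 97, 48, 50, 1896] rim [0.5504 0.0679] diam 0.04037841862565203
[275, 134, 48, 34, 126] floor [0.5544 0.062 ] diam 0.08272120145833038
[275, 134, 48, 34, 126] rim [0.5521 0.0647] diam 0.07099018881580914
```

View pics/w5c.png

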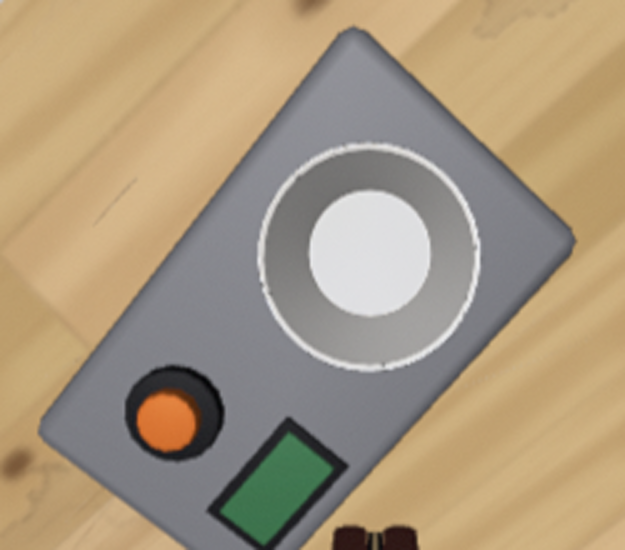

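The cup foot at (0.5524, 0.0657) is within about 1.5 mm of the plate centre, upright, and the hand is clear. Now I'll press the tare button at about (0.5477, -0.0424).

```bash
python3 - <<'E'
from h import *
d0=(PL-CUP)/np.hypot(*(PL-CUP)); q=quat(rot(d0)); b=[.5477,-.0424]
move_pose([*b,.10],q); movel([*b,.054],v=.06); wait(.2); f0=np.array(get_ft_force()); print(get_time(),get_tcp_pos())
h=movel([*b,.042],v=.012,until_force=9.); 
print(h,get_time(),get_tcp_pos(),np.array(get_ft_force())-f0)
for i in range(3):
    wait(.1); print(get_tcp_pos(),np.array(get_ft_force())-f0)
im=read_camera("side"); cv2.imwrite("pics/s6.png",cv2.resize(im[150:240,260:380,::-1],None,fx=6,fy=6,interpolation=cv2.INTER_CUBIC))
E
```

```text
22.325 [ 0.548  -0.0425  0.0544]
True 23.1917 [ 0.5478 -0.0424  0.0433] [-1.7245 -0.3468  6.94  ]
[ 0.5478 -0.0424  0.0433] [-1.7365  0.12    6.5378]
[ 0.5478 -0.0424  0.0433] [-0.9949 -0.5466  7.867 ]
[ 0.5478 -0.0424  0.0433] [-1.413   0.6832  7.4533]
```

View pics/s6.png

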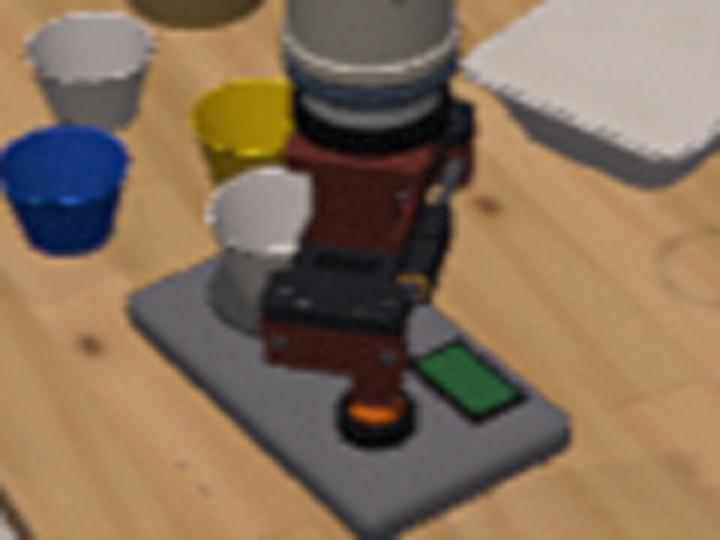

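The tip is on the button (side crop (375,400)). Force is about 7 N at z = 0.0433, against about 4 N from the spring alone, so it is at its stop. I'll press slightly more to be sure, then release and check.

```bash
python3 - <<'E'
from h import *
b=[.5477,-.0424]
h=movel([*b,.0415],v=.01,until_force=8.); print(h,get_tcp_pos(),get_ft_force()); wait(.2)
movel([*b,.054],v=.03); movel([*b,.15],v=.12)
d0=(PL-CUP)/np.hypot(*(PL-CUP))
move_pose([*(PL+0.06*d0),0.20],quat(rot(d0))); wait(.3)
wrist("w7"); im=read_camera("side"); cv2.imwrite("pics/s7.png",cv2.resize(im[140:330,230:430,::-1],None,fx=3,fy=3,interpolation=cv2.INTER_CUBIC)); cv2.imwrite("pics/t7.png",read_camera("top")[:,:,::-1]); print(get_time())
im,T,hsv,B=cupfit("w7")
c=im[20:240,170:420]; cv2.imwrite("pics/w7c.png",cv2.resize(c,None,fx=2.5,fy=2.5,interpolation=cv2.INTER_CUBIC))
for n in ("top0","t7"):
    im=cv2.imread(f"pics/{n}.png"); hsv=cv2.cvtColor(im,cv2.COLOR_BGR2HSV); 
    m=((hsv[...,0]<6)|(hsv[...,0]>174))&(hsv[...,1]>170); m[:190]=0;m[250:]=0;m[:,:400]=0
    w=(hsv[...,1]<30)&(hsv[...,2]>200); w[:190]=0;w[230:]=0;w[:,:160]=0;w[:,210:]=0
    print(n,[(s[4],c) for s,c,_ in blob(m,amin=30)],[(s[4],c) for s,c,_ in blob(w,amin=30)])
E
```

```text
True [ 0.5478 -0.0424  0.0432] [-1.9789  0.3768 10.3252]
26.3667
plate from rect [0.5528 0.0649] rect [126.1 219.7] 7.99
plate from btn [0.5528 0.0645] btn [ 0.5476 -0.0422]
[275, 77, 89, 91, 546] floor [0.5542 0.0639] diam 0.08693359795255393
[275, 77, 89, 91, 546] rim [0.5519 0.0661] diam 0.07458331225491582
[295, 96, 49, 50, 1911] floor [0.5524 0.0657] diam 0.04713469691602348
[295, 96, 49, 50, 1911] rim [0.5503 0.0677] diam 0.04043847144169273
top0 [(np.int32(512), array([454.6113, 218.5566]))] [(np.int32(244), array([190.2254, 210.2418]))]
t7 [(np.int32(515), array([454.934 , 218.6291]))] [(np.int32(244), array([190.2582, 210.2787]))]
```

View pics/w7c.png

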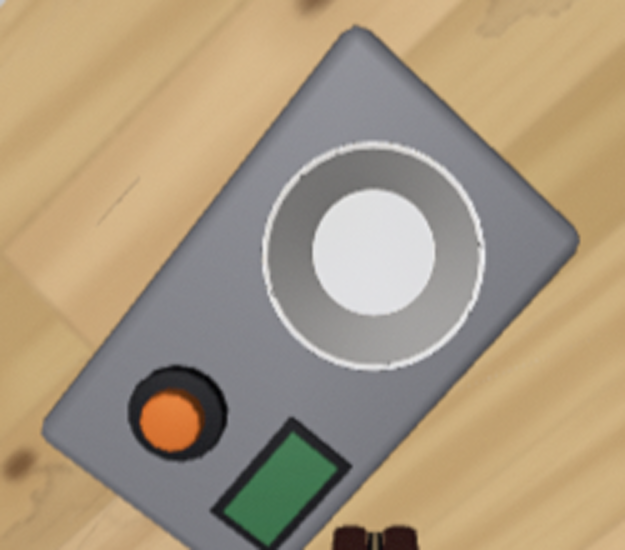

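View pics/s7.png

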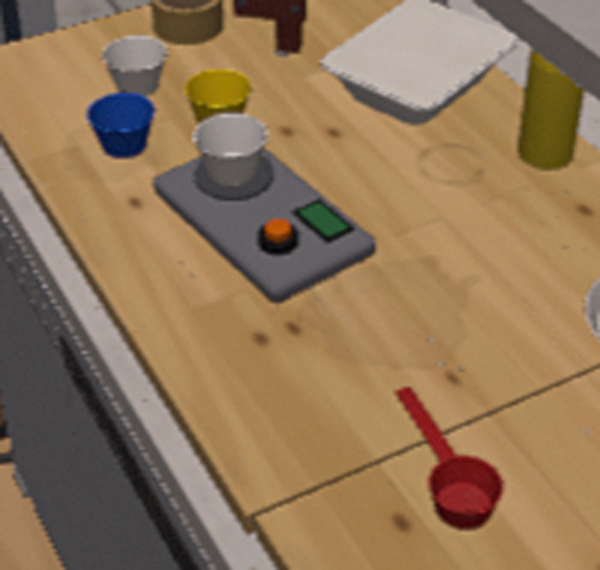

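```bash
python3 -c "
from station import *
job_done(); print(get_time())"
```

```text
the job is handed in; nothing more can be done
the job is handed in; nothing more can be done
```

I centred the white cup on the plate with gentle pushes from the closed, tilted fingertips. I then took the hand away, pressed the tare button to its stop, released it and handed the job in at about 26.4 s of the 48 s. No verdict was reported.

**Cup position:** the last wrist picture puts the cup foot at (0.5524, 0.0657) m. My plate-centre estimate is (0.5528, 0.0645) m, so the cup is about 1.5 mm off against the 7 mm limit. The plate-centre estimates from the button and the plate arc agreed with this to within 1 mm. A fit to one housing edge put the centre about 1 mm further out.

**Cup upright:** the rim and foot centres match to about 1 mm, so the cup stands upright. Its position did not change during the tare press.

**Tare button:** the fingertip stopped at z = 0.0432 m with 7 to 10 N, about 5.8 mm below the button's resting height. That is more than the roughly 4 N of the spring, so it was at the stop. I could not read the joint itself. The side picture afterwards shows the button up again.

**Bystanders:** the spare cup and scoop stayed within 0.4 px of their starting positions in the top view.

**Failed or disagreeing checks:**
- My first plate-centre estimates, from housing outlines that the overhanging cup distorted, were up to about 3 mm off in y. I replaced them after the first push and added one corrective tap.
- One analysis script stopped on too many calibration calls. It did not affect the robot.

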